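# Fit the round LED board on the studs of its lamp base

## Task

Take the round red circuit board by the black battery box on its middle, lift it out of the cardboard tray and fit it on the white lamp base: turn it until all three holes line up with the three brass studs, let it slide down until it lies fully home and flat on the base, then let go. Any of the three ways round will do. Work gently, never forcing the board against the studs, and leave the solder spool, the screwdriver and the white carton alone.

Things in the scene. Friction and masses are not known exactly. Their poses are not given: they have to be found in the camera images.
- board: Round rigid red board, 92 mm across, 8 mm thick, 110 to 210 g, at first flat in the tray. Origin: centre of its underside, z up. Three 10 mm through holes on a 32 mm radius, at 0, 120, 240 deg from its x axis. A black battery box to grip stands on its middle: 46 mm along the board's x, 26 mm along y, 34 mm tall (top 42 mm above the board's underside). LEDs on the red face cannot be felt.
- base: White round lamp base, 124 mm across, 18 mm high, fixed. Origin: centre of its underside, z up. On it a stiff grey stud ring (84 mm across, top 20 mm above the origin) carries three studs. Seen from above, one stud lies 0.15 to 1.35 rad (9 to 77 deg) counter-clockwise from the base's x axis: how much is not reported, it must be felt or seen. It does not turn while you work.
- ring_top (a point): Centre of the stud ring's flat top, on which the board must lie; axes as the base's. Three upright brass studs, 7 mm thick, half-round tips, rise 12 mm above it, on a 32 mm radius, 120 deg apart (angle: see base). The holes leave 1.5 mm of play around each stud. More than 40 N between board and base or studs counts as forcing.
- tray: Open cardboard tray, fixed, 180 mm along its x, 190 mm along its y, walls 4 mm thick and 30 mm high, floor 4 mm thick. Origin: centre of its underside, z up. The board starts in it.
- spool: Bystander: green solder spool, 50 mm across, 28 mm high, standing flat. Origin: centre of its underside.
- screwdriver: Bystander: screwdriver, 170 mm long, lying on the table. Origin near its middle, x along its shaft.
- carton: Bystander: small white carton, 50 by 90 by 45 mm high. Origin: centre of its underside.
There are look-alikes about, which are no part of the job. Of the things that look like the base, the largest one is meant.

How it is judged:
By the outcome, as a careful person would: the job done as asked, in the order asked, and still so for the second after the job is handed in, with the robot touching nothing.
It also fails if it takes over 64 s, if anything falls off the work surface, if the arm or the gripper's body presses on something with over 40 N, if the wrist force passes 120 N, or if a joint passes its speed limit or range.

## Robot

A 6-joint arm with a two-finger parallel gripper is mounted at the origin on the work surface. World frame = base frame: x ahead of the robot, y to its left, z up, the work surface at z = 0. Lengths are in m, angles in degrees, forces in N, time in s.
With the tool pointing down it reaches from about 0.35 to 0.875 m from the base axis. Payload 4.2 kg.
Tool frame: the origin (TCP) lies on the centre line of the jaws, within the pads' length; the fingertips stand 25 mm ahead of it and the grasp point (between the pads) lies 6 mm ahead of it; z points along the fingers, y is the line along which they close (so a half turn about z gives the same grasp; the last joint's range is limited). The gripper opens to 87 mm and grips with 3 to 60 N. Pads are 19 mm wide; open, the fingers measure 117 mm over their backs; the gripper's body (75 mm by 190 mm) begins 51 mm behind the grasp point.
Start: joints at [-50.329, 22.042, 0.453, 0, -68.411, -14.817], TCP at [0.263, -0.567, 0.21] pointing down, gripper open.
Joint ranges: [-179.83, 179.83], [-69.29, 118.12], [-61.27, 80.66], [-181.25, 117.63], [-171.15, -9.14], [-177.46, 177.46]. Speed limits (degrees/s): [159.86, 159.86, 180, 180, 180, 180].

## Interface

Orientations are given as a 3x3 rotation matrix whose columns are the frame's x, y, z axes.
In Python, from station import r gives the robot as it stands.
- The arm moves only by the tool move_arm, never from a script. Its argument "series" is a list of rows, each an object with "grip": the opening, from 0 (shut) to 1 (fully open); "xyz": the shift along the tool's x, y, z in mm, a list of three; "angular": the turn, a rotation vector about the tool's x, y, z in rad, a list of three. A call has 1 to 10 rows; each row is the pose to reach, as a shift and turn from the pose commanded when the call began, along the tool's axes at that moment; what a row does not reach only later rows make up. A row lasts 1/10 s, in which the tool goes at most 50 mm and 8.59 degrees, less where a joint would pass 70% of its speed; a pose out of reach is approached as far as the arm can. A call with a gripper value outside its range is refused whole. The fingers move at their own pace and stop on an object; the grip force is fixed at half the most. Time passes only in rows, so rows that repeat a pose let the fingers close. It gives the time, the measured TCP pose, the force, the opening and the grip force at its end, in the units of the state.
- r.sense(): the state, without advancing time (a new reading comes with each control period).
- r.capture(name): name is "scene" or "top" or "wrist"; returns a dict with "img" (480x640x3 uint8, red, green, blue), "camera_matrix" (3x3 intrinsics, pixels), "rvec" (rotation vector, rad) and "tvec" (3), from world to camera coordinates, as OpenCV has them; the wrist camera has in their place "hand_eye" (4x4, takes a point from camera to tool coordinates, whose origin is the TCP and whose axes are the flange's). Camera axes: x right, y down, z forward; pixel columns grow to the right and rows downward; lengths in m; the calibration is good to about 2 mm. A picture is of the moment at which its call begins: read the wrist's pose just before it. There is no depth.
- r.finish_job(): hands the job in; it is judged then, once.
The state is a dict: "time_s": time; "joints": joint angles; "joint_velocities": joint speeds; "effort": joint torques, N m; "tcp_pos": TCP position; "ee_rot": TCP orientation; "wrist_force": force on the tool from outside, world axes, zero at the start; "moment": the same for the moment, N m; "gripper_width": opening from 0.0 (shut) to 1.0 (fully open); "gripper_force": force on a finger pad.
Only numpy, scipy, OpenCV 4.12 (cv2) and the standard library are available. Lean on these libraries where they do the work, as an engineer would, in place of code of your own. Each camera call takes 0.05 s, during which the arm holds its last target. There are 200 camera calls.

## Working session

There is one attempt and no reset: what is moved stays moved. The work goes in short steps, Python scripts to look and compute and a tool call to move; the robot and the scene stay as the last step left them, time stands still between calls to the robot, and variables do not carry over. Pictures are saved under pics/ and viewed, at most 11 in all, crops included, and the job is handed in when it is done.

Besides the shell and the picture viewer there is one more tool, called as name(argument=value, ...) on one line, values as JSON. move_arm: Moves the arm, as the interface text tells. Its arguments: {"type":"object","properties":{"series":{"type":"array"}},"required":["series"]}

```bash
ls; mkdir -p pics; cat > h.py <<'E'
import numpy as np, cv2
from station import r
def cam(n):
    s=r.sense(); c=r.capture(n); K=np.array(c["camera_matrix"])
    if "rvec" in c:
        R=cv2.Rodrigues(np.array(c["rvec"],float))[0]; t=np.array(c["tvec"],float).ravel()
        Rw=R.T; o=-R.T@t
    else:
        H=np.array(c["hand_eye"]); T=np.eye(4); T[:3,:3]=s["ee_rot"]; T[:3,3]=s["tcp_pos"]; T=T@H
        Rw=T[:3,:3]; o=T[:3,3]
    return c["img"],K,Rw,o
def ray(uv,z,K,Rw,o):
    uv=np.atleast_2d(np.array(uv,float)); d=np.c_[uv,np.ones(len(uv))]@np.linalg.inv(K).T@Rw.T
    return o+d*((z-o[2])/d[:,2:3])
def proj(P,K,Rw,o):
    q=(np.atleast_2d(P)-o)@Rw@K.T; return q[:,:2]/q[:,2:]
def save(n,img): cv2.imwrite(f"pics/{n}.png",cv2.cvtColor(img,cv2.COLOR_RGB2BGR))
E
python3 - <<'E'
from h import *
s=r.sense(); print(s["time_s"],s["tcp_pos"],np.round(s["ee_rot"],3).tolist(),s["gripper_width"])
for n in("top","scene"):
    i,K,R,o=cam(n); save(n,i); print(n,np.round(K,1).tolist(),o.round(3),R.round(2).tolist())
print(r.capture("wrist")["hand_eye"])
E
```

```text
pics
0.0 [ 0.26245897 -0.56651362  0.20897081] [[-0.907, -0.42, -0.001], [-0.42, 0.907, 0.002], [0.0, 0.002, -1.0]] 0.99870622240199
top [[484.4, 0.0, 327.1], [0.0, 484.4, 237.3], [0.0, 0.0, 1.0]] [0.397 0.055 0.753] [[0.02, -0.96, 0.27], [-1.0, -0.02, 0.0], [0.0, -0.27, -0.96]]
scene [[530.0, 0.0, 314.7], [0.0, 530.0, 243.9], [0.0, 0.0, 1.0]] [0.852 0.582 0.579] [[-0.88, 0.32, -0.34], [0.47, 0.58, -0.67], [-0.02, -0.75, -0.66]]
[[ 9.21829815e-04 -9.52530729e-01 -3.04441064e-01  8.31370032e-02]
 [ 9.99999383e-01  1.06683768e-03 -3.09966160e-04  8.14758499e-04]
 [ 6.20041491e-04 -3.04440590e-01  9.52531124e-01 -1.73965958e-01]
 [ 0.00000000e+00  0.00000000e+00  0.00000000e+00  1.00000000e+00]]
```

View pics/top.png

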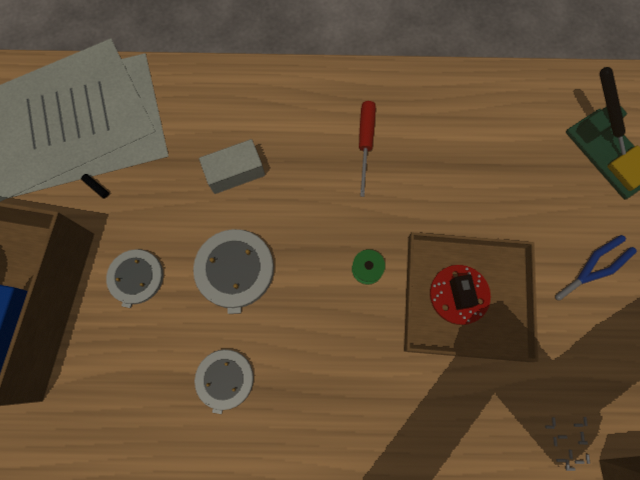

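View pics/scene.png

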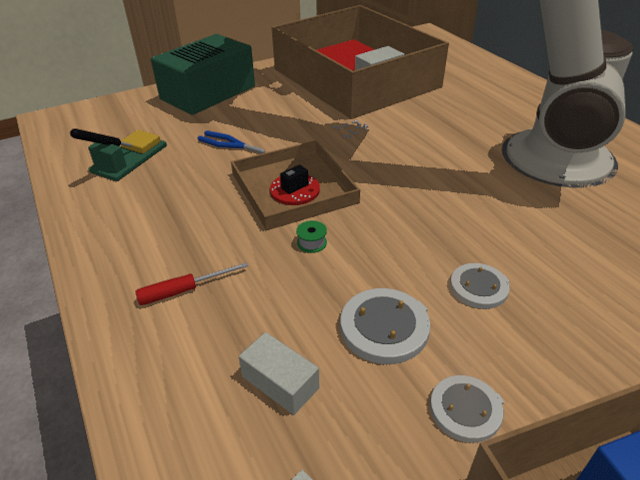

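The top view shows the tray with the board near (460,294), its box around (464,290), and the spool at (368,266). The largest base is at (233,268), with studs near (215,259), (250,252) and (236,286). The smaller look-alikes are at (134,277) and (224,379). Next I'll get rough positions.

```bash
python3 - <<'E'
from h import *
i,K,R,o=cam("top"); hsv=cv2.cvtColor(i,cv2.COLOR_RGB2HSV)
m=cv2.inRange(hsv,(0,150,60),(8,255,255))|cv2.inRange(hsv,(172,150,60),(180,255,255)); m[:,:415]=0; m[:,520:]=0
c=max(cv2.findContours(m,0,2)[0],key=cv2.contourArea); e=cv2.fitEllipse(cv2.convexHull(c)); print("board",e,ray(e[0],.012,K,R,o))
d=cv2.inRange(hsv,(0,0,0),(180,255,45)); d[:,:445]=0; d[:,490:]=0; d[:265]=0; d[320:]=0
print("base",ray([233,268],.019,K,R,o)); S=ray([[215,259],[250,252],[236,286]],.03,K,R,o); ce=S.mean(0); print(ce,S-ce,np.degrees(np.arctan2(*(S-ce)[:,1::-1].T)))
print("spool",ray([368,266],.028,K,R,o),"tab",ray([234,309],.01,K,R,o))
b=ray([[452,278],[470,273],[480,304],[459,310]],.046,K,R,o);print(b.round(3))
save("crop1",cv2.resize(i[230:365,400:540],None,fx=4,fy=4,interpolation=cv2.INTER_CUBIC))
E
```

```text
board ((459.8630676269531, 294.3333435058594), (58.225093841552734, 62.08058547973633), 129.1167449951172) [[ 0.51443956 -0.14929346  0.012     ]]
base [[0.54873083 0.20080834 0.019     ]]
[0.55027362 0.19785269 0.03      ] [[ 0.00975611  0.02921129  0.        ]
 [ 0.02161216 -0.02361669  0.        ]
 [-0.03136827 -0.00559459  0.        ]] [  71.53149087  -47.53767709 -169.88751781]
spool [[ 0.55324696 -0.00692041  0.028     ]] tab [[0.48679932 0.19677434 0.01      ]]
[[ 0.533 -0.13   0.046]
 [ 0.541 -0.157  0.046]
 [ 0.495 -0.168  0.046]
 [ 0.486 -0.137  0.046]]
```

View pics/crop1.png

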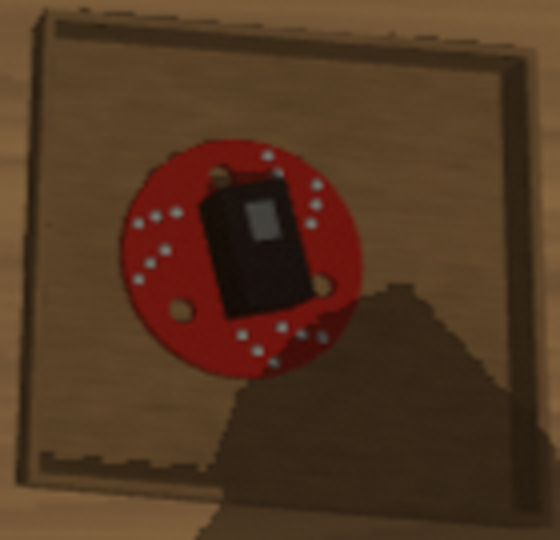

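The crop shows the holes at about (220,177), (321,285) and (181,310), with the first one on the long axis of the box. Next I'll work out the board's pose and the first move.

```bash
cat >> h.py <<'E'
def plan(p,yaw):
    """shift (tool axes, mm) and turn (rad) from the measured pose to TCP p, tool down, tool x at yaw deg"""
    s=r.sense(); Rt=np.array(s["ee_rot"]); a=np.radians(yaw)
    G=np.array([[np.cos(a),np.sin(a),0],[np.sin(a),-np.cos(a),0],[0,0,-1]])
    print("shift",((Rt.T@(np.array(p)-s["tcp_pos"]))*1000).round(1),"turn",cv2.Rodrigues(Rt.T@G)[0].ravel().round(4))
E
python3 - <<'E'
from h import *
i,K,R,o=cam("top")
H=ray(np.array([[220,177],[321,285],[181,310]])/4+[400,230],.010,K,R,o); c=H.mean(0)
print(c,np.hypot(*(H-c)[:,:2].T),np.degrees(np.arctan2(*(H-c)[:,1::-1].T)))
th=np.degrees(np.arctan2(*(H-c)[:,1::-1].T))[0]
for y in(th,th-180): plan([.515,-.149,.2],y)
plan([.515,-.149,.2],-155.2)
E
```

```text
[ 0.51494535 -0.1503135   0.01      ] [0.03182138 0.0319949  0.03179773] [  11.28349918 -108.9460357   130.89764657]
shift [-404.7  273.1    9.8] turn [ 3.0000e-04  1.4000e-03 -2.9048e+00]
shift [-404.7  273.1    9.8] turn [ 1.000e-03 -2.000e-04  2.368e-01]
shift [-404.7  273.1    9.8] turn [ 0.001  -0.0001  0.0009]
```

move_arm(series=[{"grip": 1,"xyz": [-200,135,20],"angular": [0,0,0.24]},{"grip": 1,"xyz": [-405,273,50],"angular": [0,0,0.24]},{"grip": 1,"xyz": [-405,273,60],"angular": [0,0,0.24]},{"grip": 1,"xyz": [-405,273,60],"angular": [0,0,0.24]},{"grip": 1,"xyz": [-405,273,60],"angular": [0,0,0.24]},{"grip": 1,"xyz": [-405,273,60],"angular": [0,0,0.24]},{"grip": 1,"xyz": [-405,273,60],"angular": [0,0,0.24]},{"grip": 1,"xyz": [-405,273,60],"angular": [0,0,0.24]},{"grip": 1,"xyz": [-405,273,60],"angular": [0,0,0.24]},{"grip": 1,"xyz": [-405,273,60],"angular": [0,0,0.24]}])

```text
time_s: 1.25
tcp_pos: [0.5164, -0.1469, 0.15]
ee_rot: [[-0.981, -0.193, 0.001], [-0.193, 0.981, -0.0], [-0.001, -0.0, -1.0]]
wrist_force: [0.9, -1.2, 0.2]
gripper_width: 1.002
gripper_force: 0.0
```

move_arm(series=[{"grip": 1,"xyz": [0,0,0],"angular": [0,0,0]},{"grip": 1,"xyz": [0,0,0],"angular": [0,0,0]},{"grip": 1,"xyz": [0,0,0],"angular": [0,0,0]}])

```text
time_s: 1.55
tcp_pos: [0.515, -0.1496, 0.1501]
ee_rot: [[-0.981, -0.192, -0.0], [-0.192, 0.981, -0.0], [0.0, -0.0, -1.0]]
wrist_force: [-0.6, -0.7, -0.6]
gripper_width: 1.0
gripper_force: 0.0
```

```bash
python3 - <<'E'
from h import *
i,K,R,o=cam("wrist"); save("w1",i); s=r.sense(); print(s["tcp_pos"],s["joints"],s["time_s"])
plan([.515,-.150,.045],-169)
E
```

```text
[ 0.51491476 -0.14997613  0.1501764 ] [ 1.09693751e+00  1.64991054e+01 -1.70493600e+01  1.33013234e-03
 -5.64552343e+01 -8.00733952e+01] 1.6
shift [-1.000e-01 -0.000e+00  1.052e+02] turn [-0.     -0.0001  0.0004]
```

View pics/w1.png

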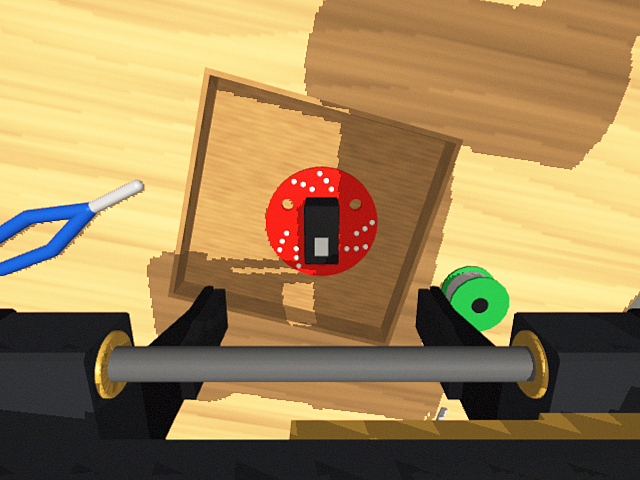

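The wrist view shows the board at (321,221), with holes at (288,204) and (356,204). The box is upright in the picture, so the jaws are well aligned. I'll refine the numbers now.

```bash
cat >> h.py <<'E'
def board(i,K,R,o,z):
    hsv=cv2.cvtColor(i,cv2.COLOR_RGB2HSV)
    m=cv2.inRange(hsv,(0,150,60),(8,255,255))|cv2.inRange(hsv,(172,150,60),(180,255,255))
    c=max(cv2.findContours(m,0,2)[0],key=cv2.contourArea); e=cv2.fitEllipse(cv2.convexHull(c)); C=ray(e[0],z,K,R,o)[0]
    f=np.zeros_like(m); cv2.fillPoly(f,[cv2.convexHull(c)],1); h=((f>0)&(m==0)).astype(np.uint8)
    n,l,st,ce=cv2.connectedComponentsWithStats(h)
    return C,[(st[k,4],ce[k].round(1),*(lambda v:(np.hypot(*v[:2])*1000,np.degrees(np.arctan2(v[1],v[0]))))(ray(ce[k],z,K,R,o)[0]-C)) for k in range(1,n) if st[k,4]>25]
E
python3 - <<'E'
from h import *
i,K,R,o=cam("wrist"); C,h=board(i,K,R,o,.012); print(C); [print(*x) for x in h]
hsv=cv2.cvtColor(i,cv2.COLOR_RGB2HSV)
m=(hsv[:,:,2]<60).astype(np.uint8); m[:160]=0;m[280:]=0;m[:,:280]=0;m[:,365:]=0
c=max(cv2.findContours(m,0,2)[0],key=cv2.contourArea); print(cv2.minAreaRect(c))
E
```

```text
[ 0.51423429 -0.14892213  0.012     ]
30 [319.6 173.4] 39.01279024123565 -166.71117435558108
29 [293.6 181.3] 39.553626050351966 -134.75507568398604
28 [326.2 180.5] 33.551057184413104 -175.27864470251524
26 [303.1 184.2] 33.784006202264266 -143.1809484627617
26 [331.2 189. ] 27.62248071378872 174.78053025342277
86 [287.8 203.7] 30.91775531604504 -107.02913874456002
2240 [321.5 230.6] 8.117588832319157 10.929280510533593
85 [355.2 203.7] 30.915998176472996 129.1987172778715
26 [286.5 233. ] 30.72796936521608 -59.61598704747136
26 [356.5 233. ] 30.683081954297112 81.75111136192659
26 [346.7 248.3] 31.61695261429065 52.85969468165694
((321.9999694824219, 231.0), (33.99999237060547, 65.99998474121094), 0.0)
```

move_arm(series=[{"grip": 1,"xyz": [0,0,40],"angular": [0,0,0]},{"grip": 1,"xyz": [0,0,75],"angular": [0,0,0]},{"grip": 1,"xyz": [0,0,95],"angular": [0,0,0]},{"grip": 1,"xyz": [0,0,105],"angular": [0,0,0]},{"grip": 1,"xyz": [0,0,106],"angular": [0,0,0]},{"grip": 1,"xyz": [0,0,106],"angular": [0,0,0]},{"grip": 0.5,"xyz": [0,0,106],"angular": [0,0,0]},{"grip": 0.35,"xyz": [0,0,106],"angular": [0,0,0]},{"grip": 0.2,"xyz": [0,0,106],"angular": [0,0,0]},{"grip": 0.1,"xyz": [0,0,106],"angular": [0,0,0]}])

```text
time_s: 2.65
tcp_pos: [0.5157, -0.1491, 0.0445]
ee_rot: [[-0.981, -0.193, 0.001], [-0.193, 0.981, 0.0], [-0.001, -0.0, -1.0]]
wrist_force: [-0.8, -0.7, -0.7]
gripper_width: 0.724
gripper_force: 0.0
```

move_arm(series=[{"grip": 0,"xyz": [0,0,0],"angular": [0,0,0]},{"grip": 0,"xyz": [0,0,0],"angular": [0,0,0]},{"grip": 0,"xyz": [0,0,0],"angular": [0,0,0]},{"grip": 0,"xyz": [0,0,0],"angular": [0,0,0]},{"grip": 0,"xyz": [0,0,0],"angular": [0,0,0]}])

```text
time_s: 3.15
tcp_pos: [0.5154, -0.1491, 0.044]
ee_rot: [[-0.981, -0.193, -0.0], [-0.193, 0.981, 0.0], [0.0, 0.0, -1.0]]
wrist_force: [-0.7, 0.2, 0.2]
gripper_width: 0.265
gripper_force: 0.0
```

move_arm(series=[{"grip": 0,"xyz": [0,0,0],"angular": [0,0,0]},{"grip": 0,"xyz": [0,0,0],"angular": [0,0,0]},{"grip": 0,"xyz": [0,0,0],"angular": [0,0,0]}])

```text
time_s: 3.45
tcp_pos: [0.5155, -0.1491, 0.0441]
ee_rot: [[-0.981, -0.193, 0.0], [-0.193, 0.981, 0.0], [-0.0, 0.0, -1.0]]
wrist_force: [-0.2, -0.3, 0.7]
gripper_width: 0.027
gripper_force: 0.0
```

```bash
python3 - <<'E'
from h import *
i,K,R,o=cam("wrist"); save("w2",i); s=r.sense(); print(s["gripper_width"],s["gripper_force"],s["time_s"],s["wrist_force"])
E
```

```text
0.019135860190310095 0.0 3.5 [-0.39046888 -0.56232939 -0.45517542]
```

View pics/w2.png

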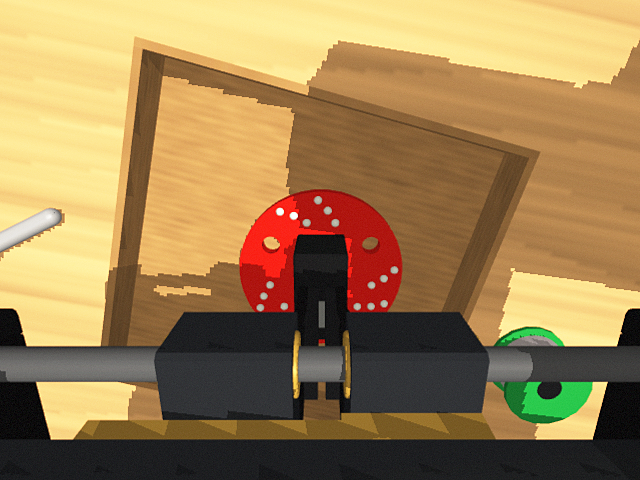

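The wrist picture shows the jaws shut at columns 303–340, with the box label visible at (321,315) in the gap between them. So they closed above or beside the box instead of around it. I'll check the heights against the picture.

```bash
python3 - <<'E'
from h import *
i,K,R,o=cam("wrist"); s=r.sense(); print(K.round(1).tolist(),o,s["tcp_pos"])
T=np.array(s["tcp_pos"]);Rt=np.array(s["ee_rot"])
for z in(0,.006,.025): print(z,proj(T+Rt@[0,0,z],K,R,o).round(1))
H=[[271.5,243],[370.5,243]]
for z in(-.03,-.015,0,.012,.02): P=ray(H,z,K,R,o); print(z,P.round(4).tolist(),np.linalg.norm(P[0]-P[1]))
B=[[295,236],[347,236]]
for z in(.02,.03,.046): P=ray(B,z,K,R,o); print(z,P.round(4).tolist(),np.linalg.norm(P[0]-P[1]))
hsv=cv2.cvtColor(i,cv2.COLOR_RGB2HSV)
save("crop2",cv2.resize(i[220:420,240:400],None,fx=3,fy=3,interpolation=cv2.INTER_CUBIC)*1)
i2,*k=cam("scene"); save("crop3",np.hstack([cv2.resize(i2[110:230,225:375],None,fx=4,fy=4,interpolation=cv2.INTER_CUBIC)]))
E
```

```text
[[393.3, 0.0, 321.3], [0.0, 393.3, 240.8], [0.0, 0.0, 1.0]] [ 0.43348038 -0.16424544  0.21801478] [ 0.515449   -0.14914089  0.04404839]
0 [[319.2 295.1]]
0.006 [[319.3 289.9]]
0.025 [[319.5 275.2]]
-0.03 [[0.5192, -0.181, -0.03], [0.5065, -0.1166, -0.03]] 0.06565509486111602
-0.015 [[0.514, -0.18, -0.015], [0.5021, -0.1195, -0.015]] 0.06168425719206412
0 [[0.5088, -0.179, 0.0], [0.4977, -0.1224, 0.0]] 0.05771341952301225
0.012 [[0.5047, -0.1782, 0.012], [0.4941, -0.1247, 0.012]] 0.054536749387770755
0.02 [[0.5019, -0.1777, 0.02], [0.4918, -0.1262, 0.02]] 0.05241896929760974
0.02 [[0.4957, -0.1661, 0.02], [0.4904, -0.1393, 0.02]] 0.027377127568680888
0.03 [[0.4926, -0.166, 0.03], [0.4875, -0.1405, 0.03]] 0.025994547548803593
0.046 [[0.4875, -0.1659, 0.046], [0.4829, -0.1425, 0.046]] 0.023782419516999873
```

View pics/crop3.png

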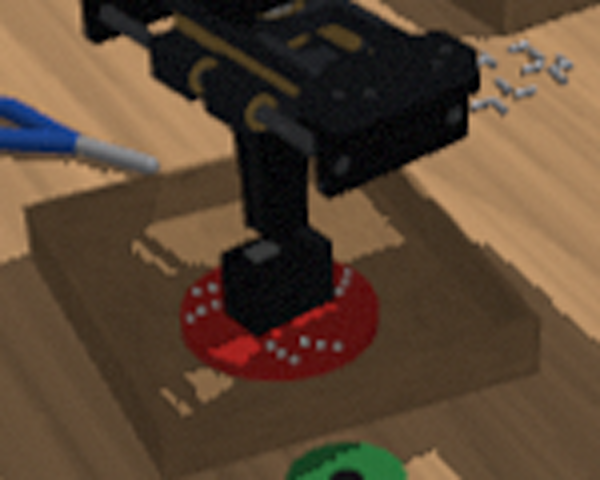

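The closed jaws sit above the far part of the box top. From the first wrist picture, the inner tips at columns 226 and 417 span 87 mm. That puts them about 180 mm deep, roughly 10 mm behind the reported TCP, so the fingers end about 35 mm higher than stated. I'll open, then go lower in gentle steps while watching the force.

move_arm(series=[{"grip": 1,"xyz": [0,0,-10],"angular": [0,0,0]},{"grip": 1,"xyz": [0,0,-10],"angular": [0,0,0]},{"grip": 1,"xyz": [0,0,-10],"angular": [0,0,0]},{"grip": 1,"xyz": [0,0,-10],"angular": [0,0,0]},{"grip": 1,"xyz": [0,0,-10],"angular": [0,0,0]},{"grip": 1,"xyz": [0,0,-10],"angular": [0,0,0]},{"grip": 1,"xyz": [0,0,-10],"angular": [0,0,0]},{"grip": 1,"xyz": [0,0,-10],"angular": [0,0,0]},{"grip": 1,"xyz": [0,0,-10],"angular": [0,0,0]},{"grip": 1,"xyz": [0,0,-10],"angular": [0,0,0]}])

```text
time_s: 4.6
tcp_pos: [0.5154, -0.1491, 0.054]
ee_rot: [[-0.981, -0.193, -0.0], [-0.193, 0.981, -0.0], [0.0, 0.0, -1.0]]
wrist_force: [0.5, -0.3, 0.8]
gripper_width: 0.838
gripper_force: 0.0
```

```bash
python3 - <<'E'
from h import *
i,K,R,o=cam("wrist"); s=r.sense(); print(s["gripper_width"],s["tcp_pos"],s["time_s"])
j,*k=cam("scene")
save("w3",np.hstack([i[150:400,170:470][:, :],cv2.resize(j[110:230,225:375],(300,250),interpolation=cv2.INTER_CUBIC)]))
T=np.array(s["tcp_pos"]);Rt=np.array(s["ee_rot"])
for z in(-.01,0,.025):
  for y in(-.0435,.0435): print(z,y,(proj(T+Rt@[.0095,y,z],K,R,o)-[170,150]).round(1))
E
```

```text
0.8812267016477217 [ 0.51546561 -0.14913615  0.05404014] 4.65
-0.01 -0.0435 [[ 53.3 135.7]]
-0.01 0.0435 [[244.9 135.8]]
0 -0.0435 [[ 58.3 127. ]]
0 0.0435 [[240.2 127.2]]
0.025 -0.0435 [[ 68.8 108.8]]
0.025 0.0435 [[230.2 109. ]]
```

View pics/w3.png

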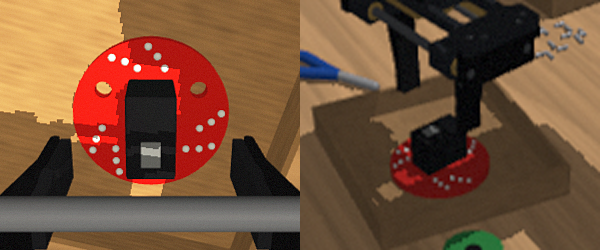

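The left half shows the open tips at about (72,140) and (231,140), on either side of the box, which spans (127–177, 80–180). The right half shows the fingers still up near box-top height. I'll lower by 36 mm, check the force, then close.

move_arm(series=[{"grip": 1,"xyz": [0,0,10],"angular": [0,0,0]},{"grip": 1,"xyz": [0,0,20],"angular": [0,0,0]},{"grip": 1,"xyz": [0,0,26],"angular": [0,0,0]},{"grip": 1,"xyz": [0,0,30],"angular": [0,0,0]},{"grip": 1,"xyz": [0,0,33],"angular": [0,0,0]},{"grip": 1,"xyz": [0,0,36],"angular": [0,0,0]},{"grip": 1,"xyz": [0,0,36],"angular": [0,0,0]}])

```text
time_s: 5.4
tcp_pos: [0.5153, -0.1491, 0.0177]
ee_rot: [[-0.981, -0.193, -0.001], [-0.193, 0.981, 0.0], [0.001, 0.0, -1.0]]
wrist_force: [0.4, -0.3, 0.3]
gripper_width: 0.998
gripper_force: 0.0
```

move_arm(series=[{"grip": 0.2,"xyz": [0,0,0],"angular": [0,0,0]},{"grip": 0,"xyz": [0,0,0],"angular": [0,0,0]},{"grip": 0,"xyz": [0,0,0],"angular": [0,0,0]},{"grip": 0,"xyz": [0,0,0],"angular": [0,0,0]},{"grip": 0,"xyz": [0,0,0],"angular": [0,0,0]},{"grip": 0,"xyz": [0,0,0],"angular": [0,0,0]},{"grip": 0,"xyz": [0,0,0],"angular": [0,0,0]},{"grip": 0,"xyz": [0,0,0],"angular": [0,0,0]},{"grip": 0,"xyz": [0,0,0],"angular": [0,0,0]},{"grip": 0,"xyz": [0,0,0],"angular": [0,0,0]}])

```text
time_s: 6.4
tcp_pos: [0.5155, -0.1491, 0.0181]
ee_rot: [[-0.981, -0.193, 0.0], [-0.193, 0.981, -0.0], [-0.0, -0.0, -1.0]]
wrist_force: [0.3, -0.6, 0.5]
gripper_width: 0.297
gripper_force: 30.0
```

Gripped at 25.8 mm with 30 N. Now I'll lift straight up.

move_arm(series=[{"grip": 0,"xyz": [0,0,-5],"angular": [0,0,0]},{"grip": 0,"xyz": [0,0,-20],"angular": [0,0,0]},{"grip": 0,"xyz": [0,0,-50],"angular": [0,0,0]},{"grip": 0,"xyz": [0,0,-90],"angular": [0,0,0]},{"grip": 0,"xyz": [0,0,-130],"angular": [0,0,0]},{"grip": 0,"xyz": [0,0,-160],"angular": [0,0,0]},{"grip": 0,"xyz": [0,0,-180],"angular": [0,0,0]},{"grip": 0,"xyz": [0,0,-182],"angular": [0,0,0]},{"grip": 0,"xyz": [0,0,-182],"angular": [0,0,0]}])

```text
time_s: 7.3
tcp_pos: [0.5149, -0.1489, 0.1996]
ee_rot: [[-0.981, -0.192, -0.0], [-0.192, 0.981, 0.001], [0.0, 0.001, -1.0]]
wrist_force: [-0.4, -0.2, -2.4]
gripper_width: 0.295
gripper_force: 30.0
```

```bash
python3 - <<'E'
from h import *
s=r.sense();print(s["wrist_force"],s["gripper_width"],s["gripper_force"],s["tcp_pos"])
i,K,R,o=cam("wrist"); C,h=board(i,K,R,o,s["tcp_pos"][2]-.0141+.008); print(C); [print(*x) for x in h if x[0]>60]
plan([.579,.284,.2],-108.6)
E
```

```text
[-0.43215639 -0.24743172 -2.3587356 ] 0.2952534893623476 29.999609291553497 [ 0.51490618 -0.14888325  0.19964056]
[ 0.50887588 -0.14911305  0.19354056]
69 [318. 211.] 34.51188456724219 -166.40686602260652
70 [329.1 222.6] 29.09024045163436 -176.27046023630353
69 [275. 224.] 35.66769587222163 -131.01780374393064
69 [290.5 228.7] 29.68095592034565 -139.42842515585696
68 [305.2 236.3] 23.33365050679196 -149.77424083627753
70 [337.5 236.5] 23.319622272566047 171.46693722656266
6640 [320.2 294.7] 8.63193570343848 7.951967852989103
161 [266.  258.6] 28.959494301809755 -100.56688168930404
159 [376.9 258.6] 29.199909330001404 122.60312943464398
63 [404.1 288.8] 41.84331719034511 93.70271381087014
108 [245.7 316.5] 43.94546300374739 -50.46533519937392
85 [396.9 315.2] 43.67039494531139 73.62619890664902
shift [-146.6  412.4   -1.2] turn [ 0.0024 -0.0014 -1.0528]
```

The board is held (about 2.4 N). Now I'll carry it beside the base and turn it on the way, so the wrist camera can see both.

move_arm(series=[{"grip": 0,"xyz": [-12,34,-1],"angular": [0,0,-0.1]},{"grip": 0,"xyz": [-26,74,-1],"angular": [0,0,-0.22]},{"grip": 0,"xyz": [-42,118,-1],"angular": [0,0,-0.34]},{"grip": 0,"xyz": [-58,162,-1],"angular": [0,0,-0.46]},{"grip": 0,"xyz": [-74,207,-1],"angular": [0,0,-0.58]},{"grip": 0,"xyz": [-90,252,-1],"angular": [0,0,-0.7]},{"grip": 0,"xyz": [-106,297,-1],"angular": [0,0,-0.82]},{"grip": 0,"xyz": [-121,340,-1],"angular": [0,0,-0.93]},{"grip": 0,"xyz": [-135,380,-1],"angular": [0,0,-1.02]},{"grip": 0,"xyz": [-147,412,-1],"angular": [0,0,-1.053]}])

```text
time_s: 8.35
tcp_pos: [0.5794, 0.2855, 0.1981]
ee_rot: [[-0.315, -0.949, -0.004], [-0.949, 0.315, -0.002], [0.004, 0.003, -1.0]]
wrist_force: [1.6, 0.2, -1.7]
gripper_width: 0.295
gripper_force: 30.0
```

move_arm(series=[{"grip": 0,"xyz": [0,0,0],"angular": [0,0,0]},{"grip": 0,"xyz": [0,0,0],"angular": [0,0,0]},{"grip": 0,"xyz": [0,0,0],"angular": [0,0,0]},{"grip": 0,"xyz": [0,0,0],"angular": [0,0,0]}])

```text
time_s: 8.75
tcp_pos: [0.5801, 0.2821, 0.2006]
ee_rot: [[-0.32, -0.948, -0.001], [-0.948, 0.32, -0.001], [0.001, 0.001, -1.0]]
wrist_force: [0.1, -0.2, -1.5]
gripper_width: 0.296
gripper_force: 30.0
```

```bash
python3 - <<'E'
from h import *
s=r.sense();print(s["wrist_force"],s["gripper_width"],s["tcp_pos"],s["joints"][5])
i,K,R,o=cam("wrist"); save("w4",i)
print(proj([.55,.199,.03],K,R,o))
E
```

```text
[ 0.05552782 -0.21702373 -1.53874243] 0.29570540641569937 [0.58013069 0.28213344 0.20060687] -58.92051560547429
[[323.99016071 108.5231853 ]]
```

View pics/w4.png

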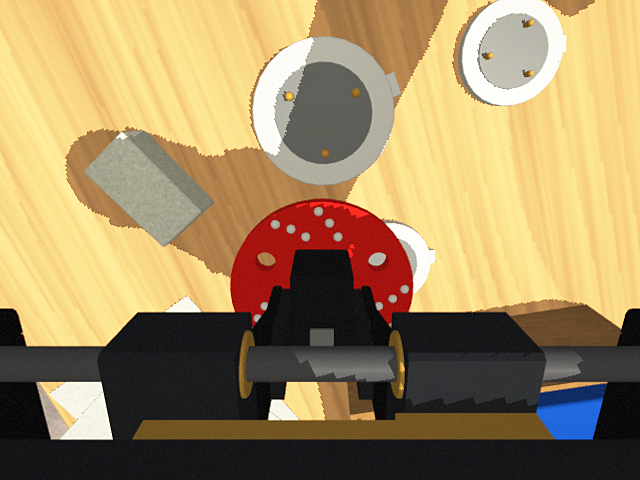

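The base is at about (323,110), with brass studs near (289,97), (356,92) and (325,153). The held board is at (322,270), with holes at (266,259) and (377,259). Next I'll measure both in the tool frame.

```bash
cat > meas.py <<'E'
from h import *
def meas():
    s=r.sense(); T=np.array(s["tcp_pos"]);Rt=np.array(s["ee_rot"])
    i,K,R,o=cam("wrist"); hsv=cv2.cvtColor(i,cv2.COLOR_RGB2HSV)
    # studs: saturated brass inside the base
    m=cv2.inRange(hsv,(8,90,40),(28,255,255)); f=np.zeros_like(m); cv2.circle(f,(323,110),52,255,-1); m&=f
    n,l,st,ce=cv2.connectedComponentsWithStats(m)
    k=[a for a in range(1,n) if st[a,4]>=12]; print([(st[a,4],ce[a].round(1).tolist()) for a in k])
    P=ray(ce[k],.027,K,R,o); P=(P-T)@Rt     # tool frame
    # holes of held board
    C,h=board(i,K,R,o,T[2]-.0141+.008)
    hh=[x[1] for x in h if 120<x[0]<400 and 240<x[1][1]<280]; print([x.tolist() for x in hh])
    Q=(ray(hh,T[2]-.0141+.004,K,R,o)-T)@Rt
    return P,Q
if __name__=="__main__":
    P,Q=meas(); c=P.mean(0); print("studs",P.round(4).tolist(),"c",c,np.hypot(*(P-c)[:,:2].T))
    a=np.degrees(np.arctan2(*(P-c)[:,1::-1].T)); print("stud angles tool",a,"mod",(a%120))
    Q=Q[np.argsort(Q[:,1])]; v=Q[1]-Q[0]; print("holes",Q.round(4).tolist(),np.linalg.norm(v),"skew",np.degrees(np.arctan2(-v[0],v[1])))
    print("board c",Q.mean(0)-[.016,0,0])
E
python3 meas.py
```

```text
[(np.int32(70), [355.6, 92.1]), (np.int32(65), [289.1, 95.5]), (np.int32(60), [325.1, 152.3])]
[[266.0, 258.7], [376.6, 258.7]]
studs [[0.1012, 0.028, 0.174], [0.0985, -0.0272, 0.174], [0.0523, 0.0029, 0.174]] c [0.08400755 0.00126072 0.17398692] [0.03183403 0.03189415 0.03172911]
stud angles tool [ 57.24986284 -63.03027829 177.0156433 ] mod [57.24986284 56.96972171 57.0156433 ]
holes [[0.0147, -0.0277, 0.0101], [0.0148, 0.0274, 0.0101]] 0.05512382796802123 skew -0.07504593783524817
board c [-0.00127892 -0.00011619  0.01010714]
```

move_arm(series=[{"grip": 0,"xyz": [15,0,0],"angular": [0,0,-0.02]},{"grip": 0,"xyz": [40,0.7,10],"angular": [0,0,-0.05]},{"grip": 0,"xyz": [65,1,30],"angular": [0,0,-0.05]},{"grip": 0,"xyz": [80,1.3,60],"angular": [0,0,-0.05]},{"grip": 0,"xyz": [85.3,1.3,90],"angular": [0,0,-0.05]},{"grip": 0,"xyz": [85.3,1.3,115],"angular": [0,0,-0.05]},{"grip": 0,"xyz": [85.3,1.3,125],"angular": [0,0,-0.05]},{"grip": 0,"xyz": [85.3,1.3,125],"angular": [0,0,-0.05]},{"grip": 0,"xyz": [85.3,1.3,125],"angular": [0,0,-0.05]},{"grip": 0,"xyz": [85.3,1.3,125],"angular": [0,0,-0.05]}])

```text
time_s: 9.85
tcp_pos: [0.5531, 0.2037, 0.0777]
ee_rot: [[-0.27, -0.963, 0.003], [-0.963, 0.27, 0.002], [-0.002, -0.002, -1.0]]
wrist_force: [-0.1, 0.2, -1.6]
gripper_width: 0.294
gripper_force: 30.0
```

```bash
python3 - <<'E'
from h import *
s=r.sense();print(s["wrist_force"],s["tcp_pos"],np.round(s["ee_rot"],4).tolist()); Rt=np.array(s["ee_rot"]);T=np.array(s["tcp_pos"])
plan([.5516,.2016,.0756],-105.8)
i,K,R,o=cam("wrist"); hsv=cv2.cvtColor(i,cv2.COLOR_RGB2HSV)
for sx in(-1,1):
    u=proj(T+Rt@np.array([.0147,sx*.0277,.010]),K,R,o)[0]; x,y=u.astype(int); 
    w=slice(y-16,y+17),slice(x-22,x+23); m=cv2.inRange(hsv[w],(8,90,40),(28,255,255)); red=cv2.inRange(hsv[w],(0,150,50),(7,255,255))|cv2.inRange(hsv[w],(170,150,50),(180,255,255))
    n,l,st,ce=cv2.connectedComponentsWithStats(m); print(u,[(st[a,4],(ce[a]+[x-22,y-16]).round(1)) for a in range(1,n) if st[a,4]>5])
    save("hole%d"%(sx+1),cv2.resize(i[w],None,fx=8,fy=8,interpolation=cv2.INTER_NEAREST))
save("holes",np.hstack([cv2.imread("pics/hole0.png"),cv2.imread("pics/hole2.png")])[:,:,::-1])
E
```

```text
[-0.14634826  0.15444964 -1.57614145] [0.55311248 0.20370918 0.07774697] [[-0.2703, -0.9628, 0.0029], [-0.9628, 0.2703, 0.0017], [-0.0024, -0.0024, -1.0]]
shift [2.4 0.9 2.1] turn [-0.0024  0.0024  0.0021]
[266.04120738 258.77073184] []
[377.25158922 258.91947661] []
```

View pics/holes.png

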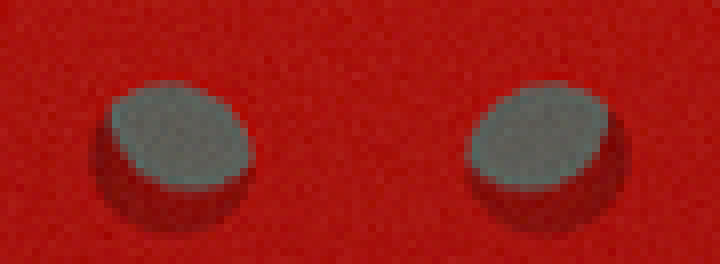

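Both holes show only grey ring, with no stud yet, because the view is slanted. The measured pose is about 2.5 mm off the target, so I'll correct it.

move_arm(series=[{"grip": 0,"xyz": [1.2,0.5,1],"angular": [-0.001,0.001,0.001]},{"grip": 0,"xyz": [2.4,0.9,2.1],"angular": [-0.0024,0.0024,0.002]},{"grip": 0,"xyz": [2.4,0.9,2.1],"angular": [-0.0024,0.0024,0.002]},{"grip": 0,"xyz": [2.4,0.9,2.1],"angular": [-0.0024,0.0024,0.002]},{"grip": 0,"xyz": [2.4,0.9,2.1],"angular": [-0.0024,0.0024,0.002]},{"grip": 0,"xyz": [2.4,0.9,2.1],"angular": [-0.0024,0.0024,0.002]}])

```text
time_s: 10.5
tcp_pos: [0.5505, 0.201, 0.0739]
ee_rot: [[-0.272, -0.962, -0.003], [-0.962, 0.272, -0.002], [0.002, 0.002, -1.0]]
wrist_force: [0.1, -0.5, -1.7]
gripper_width: 0.294
gripper_force: 30.0
```

```bash
python3 - <<'E'
from h import *
plan([.5516,.2016,.0756],-105.8)
r.capture("top"); plan([.5516,.2016,.0756],-105.8); print(r.sense()["joint_velocities"])
E
```

```text
shift [-0.9 -0.9 -1.7] turn [ 0.0024 -0.0024 -0.0002]
shift [-0.9 -0.9 -1.7] turn [ 0.0024 -0.0024 -0.0002]
[ 0.01426584 -0.0838874  -0.0484231  -0.08808514 -0.02325836  0.06042139]
```

move_arm(series=[{"grip": 0,"xyz": [0,0,0],"angular": [0,0,0]},{"grip": 0,"xyz": [0,0,0],"angular": [0,0,0]},{"grip": 0,"xyz": [0,0,0],"angular": [0,0,0]},{"grip": 0,"xyz": [0,0,0],"angular": [0,0,0]}])

```text
time_s: 10.95
tcp_pos: [0.5504, 0.2009, 0.074]
ee_rot: [[-0.273, -0.962, -0.003], [-0.962, 0.273, -0.002], [0.002, 0.002, -1.0]]
wrist_force: [-0.0, -0.2, -0.6]
gripper_width: 0.296
gripper_force: 30.0
```

```bash
python3 - <<'E'
from h import *
plan([.5516,.2016,.0756],-105.8)
E
```

```text
shift [-0.9 -0.9 -1.6] turn [ 0.0024 -0.0024 -0.0002]
```

move_arm(series=[{"grip": 0,"xyz": [-0.9,-0.9,5],"angular": [0.0024,-0.0024,0]},{"grip": 0,"xyz": [-0.9,-0.9,12],"angular": [0.0024,-0.0024,0]},{"grip": 0,"xyz": [-0.9,-0.9,19],"angular": [0.0024,-0.0024,0]},{"grip": 0,"xyz": [-0.9,-0.9,23],"angular": [0.0024,-0.0024,0]},{"grip": 0,"xyz": [-0.9,-0.9,25],"angular": [0.0024,-0.0024,0]},{"grip": 0,"xyz": [-0.9,-0.9,25],"angular": [0.0024,-0.0024,0]},{"grip": 0,"xyz": [-0.9,-0.9,25],"angular": [0.0024,-0.0024,0]},{"grip": 0,"xyz": [-0.9,-0.9,25],"angular": [0.0024,-0.0024,0]},{"grip": 0,"xyz": [-0.9,-0.9,25],"angular": [0.0024,-0.0024,0]}])

```text
time_s: 11.85
tcp_pos: [0.5517, 0.2016, 0.0493]
ee_rot: [[-0.273, -0.962, 0.001], [-0.962, 0.273, 0.0], [-0.0, -0.0, -1.0]]
wrist_force: [0.9, 0.1, -2.6]
gripper_width: 0.295
gripper_force: 30.0
```

```bash
python3 - <<'E'
from h import *
plan([.5516,.2016,.049],-105.8)
i,K,R,o=cam("wrist"); hsv=cv2.cvtColor(i,cv2.COLOR_RGB2HSV); s=r.sense(); Rt=np.array(s["ee_rot"]);T=np.array(s["tcp_pos"])
ims=[]
for sx in(-1,1):
    x,y=proj(T+Rt@np.array([.0147,sx*.0277,.010]),K,R,o)[0].astype(int)
    w=slice(y-16,y+17),slice(x-22,x+23); m=cv2.inRange(hsv[w],(8,90,40),(28,255,255))
    n,l,st,ce=cv2.connectedComponentsWithStats(m); print(x,y,[(st[a,4],(ce[a]+[x-22,y-16]).round(1)) for a in range(1,n) if st[a,4]>5])
    ims.append(cv2.resize(i[w],None,fx=8,fy=8,interpolation=cv2.INTER_NEAREST))
save("holes2",np.hstack(ims))
E
```

```text
shift [0.1 0.1 0.3] turn [-0.0004  0.0005 -0.0002]
266 258 [(np.int32(49), array([267.9, 255.1]))]
377 258 [(np.int32(52), array([375.7, 255.1]))]
```

View pics/holes2.png

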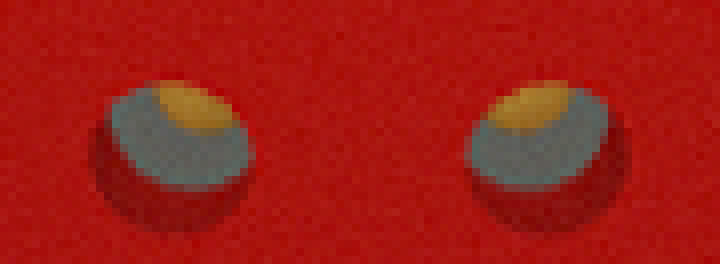

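Brass tips show symmetrically in both holes, at (268,255) and (376,255). Their lower edge is at row 258.6, as predicted for perfect alignment. I'll descend slowly now.

move_arm(series=[{"grip": 0,"xyz": [0,0,1.5],"angular": [0,0,0]},{"grip": 0,"xyz": [0,0,3],"angular": [0,0,0]},{"grip": 0,"xyz": [0,0,4.5],"angular": [0,0,0]},{"grip": 0,"xyz": [0,0,6],"angular": [0,0,0]},{"grip": 0,"xyz": [0,0,7],"angular": [0,0,0]},{"grip": 0,"xyz": [0,0,7],"angular": [0,0,0]}])

```text
time_s: 12.5
tcp_pos: [0.5514, 0.2014, 0.0417]
ee_rot: [[-0.273, -0.962, -0.0], [-0.962, 0.273, -0.0], [0.0, 0.0, -1.0]]
wrist_force: [-0.4, 0.4, -1.7]
gripper_width: 0.294
gripper_force: 30.0
```

```bash
python3 - <<'E'
from h import *
plan([.5516,.2016,.0341],-105.8); print(r.sense()["wrist_force"],r.sense()["moment"])
E
```

```text
shift [-0.2 -0.2  7.6] turn [ 0.0003 -0.0004 -0.0003]
[-0.43345787  0.36821651 -1.70012999] [ 0.0076537   0.10818438 -0.02314037]
```

The board is over the stud tips with no contact force. Continuing down.

move_arm(series=[{"grip": 0,"xyz": [-0.2,-0.2,1],"angular": [0,0,0]},{"grip": 0,"xyz": [-0.2,-0.2,2],"angular": [0,0,0]},{"grip": 0,"xyz": [-0.2,-0.2,3],"angular": [0,0,0]},{"grip": 0,"xyz": [-0.2,-0.2,4],"angular": [0,0,0]},{"grip": 0,"xyz": [-0.2,-0.2,5],"angular": [0,0,0]},{"grip": 0,"xyz": [-0.2,-0.2,6],"angular": [0,0,0]},{"grip": 0,"xyz": [-0.2,-0.2,6],"angular": [0,0,0]}])

```text
time_s: 13.2
tcp_pos: [0.5516, 0.2016, 0.0357]
ee_rot: [[-0.273, -0.962, -0.0], [-0.962, 0.273, -0.0], [0.0, 0.0, -1.0]]
wrist_force: [0.4, -0.1, -1.2]
gripper_width: 0.294
gripper_force: 30.0
```

move_arm(series=[{"grip": 0,"xyz": [0,0,0.5],"angular": [0,0,0]},{"grip": 0,"xyz": [0,0,1],"angular": [0,0,0]},{"grip": 0,"xyz": [0,0,1],"angular": [0,0,0]}])

```text
time_s: 13.5
tcp_pos: [0.5517, 0.2016, 0.0349]
ee_rot: [[-0.273, -0.962, -0.0], [-0.962, 0.273, -0.0], [0.0, 0.0, -1.0]]
wrist_force: [-0.7, -0.3, -1.8]
gripper_width: 0.295
gripper_force: 30.0
```

move_arm(series=[{"grip": 0,"xyz": [0,0,0.4],"angular": [0,0,0]},{"grip": 0,"xyz": [0,0,0.8],"angular": [0,0,0]},{"grip": 0,"xyz": [0,0,0.8],"angular": [0,0,0]}])

```text
time_s: 13.8
tcp_pos: [0.5517, 0.2016, 0.0341]
ee_rot: [[-0.273, -0.962, -0.0], [-0.962, 0.273, -0.0], [0.0, 0.0, -1.0]]
wrist_force: [-0.2, 1.4, -2.2]
gripper_width: 0.294
gripper_force: 30.0
```

move_arm(series=[{"grip": 0,"xyz": [0,0,0.3],"angular": [0,0,0]},{"grip": 0,"xyz": [0,0,0.5],"angular": [0,0,0]},{"grip": 0,"xyz": [0,0,0.5],"angular": [0,0,0]}])

```text
time_s: 14.1
tcp_pos: [0.5518, 0.2017, 0.0341]
ee_rot: [[-0.272, -0.962, 0.0], [-0.962, 0.272, 0.0], [-0.0, -0.0, -1.0]]
wrist_force: [-1.6, -0.1, 2.4]
gripper_width: 0.296
gripper_force: 30.0
```

Contact came exactly at the home height (0.0341), with the force just turned to +2.4 N. I'll release and rise.

move_arm(series=[{"grip": 0.4,"xyz": [0,0,0],"angular": [0,0,0]},{"grip": 0.6,"xyz": [0,0,0],"angular": [0,0,0]},{"grip": 1,"xyz": [0,0,0],"angular": [0,0,0]},{"grip": 1,"xyz": [0,0,0],"angular": [0,0,0]},{"grip": 1,"xyz": [0,0,0],"angular": [0,0,0]},{"grip": 1,"xyz": [0,0,0],"angular": [0,0,0]},{"grip": 1,"xyz": [0,0,0],"angular": [0,0,0]},{"grip": 1,"xyz": [0,0,0],"angular": [0,0,0]},{"grip": 1,"xyz": [0,0,-5],"angular": [0,0,0]},{"grip": 1,"xyz": [0,0,-20],"angular": [0,0,0]}])

```text
time_s: 15.1
tcp_pos: [0.5507, 0.201, 0.0527]
ee_rot: [[-0.273, -0.962, -0.003], [-0.962, 0.273, -0.002], [0.002, 0.002, -1.0]]
wrist_force: [-0.2, -0.1, -0.1]
gripper_width: 0.989
gripper_force: 0.0
```

move_arm(series=[{"grip": 1,"xyz": [0,0,-30],"angular": [0,0,0]},{"grip": 1,"xyz": [0,0,-65],"angular": [0,0,0]},{"grip": 1,"xyz": [0,0,-95],"angular": [0,0,0]},{"grip": 1,"xyz": [0,0,-100],"angular": [0,0,0]},{"grip": 1,"xyz": [0,0,-100],"angular": [0,0,0]},{"grip": 1,"xyz": [0,0,-100],"angular": [0,0,0]}])

```text
time_s: 15.7
tcp_pos: [0.5509, 0.2013, 0.1526]
ee_rot: [[-0.273, -0.962, -0.002], [-0.962, 0.273, -0.001], [0.001, 0.002, -1.0]]
wrist_force: [0.1, 0.3, -1.4]
gripper_width: 1.002
gripper_force: 0.0
```

```bash
python3 - <<'E'
from h import *
s=r.sense(); print(s["gripper_width"],s["tcp_pos"],s["wrist_force"])
i,K,R,o=cam("wrist"); C,h=board(i,K,R,o,.028); print(C); [print(*x) for x in h if x[0]>60]
p=proj([[.551,.2015,.028]],K,R,o)[0].astype(int); x,y=p
j,*k=cam("scene"); q=proj([[.551,.2015,.028]],*k)[0].astype(int)
save("end",np.hstack([cv2.resize(i[y-75:y+75,x-75:x+75],(400,400)),cv2.resize(j[q[1]-60:q[1]+60,q[0]-60:q[0]+60],(400,400))]))
E
```

```text
1.0018989899003745 [0.55089755 0.20129507 0.15261764] [ 0.09243411  0.26922385 -1.43381295]
[0.55177518 0.20057581 0.028     ]
2495 [320.1 235.4] 8.178237631927354 74.26395135397134
100 [285.  207.6] 30.73969758044926 -43.48823057966891
100 [355.6 207.7] 31.070332998976607 -168.46343587931895
```

View pics/end.png

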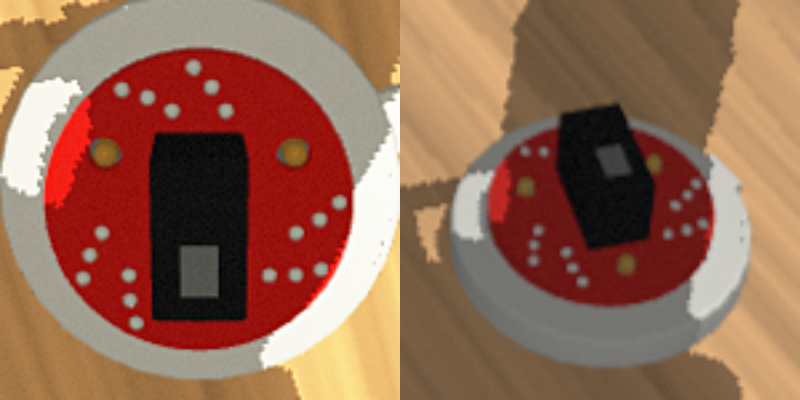

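Both views show the board flat on the base. The left view has studs through the holes at (105,152) and (293,153), and the right view shows all three at (526,187), (653,163) and (626,264). The gripper is well clear, so I'm handing in.

```bash
python3 -c "
from station import r
print(r.finish_job())"
```

```text
the job is handed in; nothing more can be done
None
```

The board is on the lamp base with all three studs through its holes, lying flat and released. I handed the job in after about 16 s of robot time, with no forcing seen in the force readings.

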